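Prise the brush tub's split ring out and hang up the pick

TASK

With the hook pick, not with your fingers, reach through the notch of the green brush tub, lift the red end of the split ring up out of its groove, draw it outwards and leave it lying on top of the rim, ready to be taken off. Then hang the pick by its eye on the stand's peg and let go of it. Leave the jar, the orange tin and the paint tube alone.

Things in the scene. Friction and masses are not known exactly. Their poses are not given: they have to be found in the camera images.
- tub: Fixed upright green tub, 136 mm across, 100 mm high; origin at the centre of its underside, z up. In its top: a recess (the ring's groove) 112 mm across, 7 mm deep, flat-floored, inside a 12 mm wide rim; a strainer boss 52 mm across, 3 mm high stands in its middle. One notch cuts the rim towards the tub's own -y (see tub_notch).
- tub_notch (a point): Middle of the rim's notch, level with the rim's top (100 mm above the table), 62 mm from the tub's axis; axes as the tub's, -y points outwards through the notch. The notch is 19 mm wide or more, open above and outwards, its bottom 28 mm below the rim's top; it runs inwards below the ring to 29 mm from the tub's axis, where it ends in a wall.
- ring: Loose split aluminium ring, about 45 g, 108 mm outside, 88 mm inside diameter, 6 mm thick, lying flat in the recess with 2 mm of play, its top 1 mm below the rim's top. Not sprung: held by its weight and the rim only. Origin at the ring's centre, on its underside, z up. It bridges the notch. Lifted and drawn outwards about 12 mm, its end lies over the rim.
- ring_end (a point): Point 5 mm from the tip of the ring's red end (red for about 25 mm), in mid-section: 49 mm from the ring's axis, 3 mm above its underside. Seated, the red end stops about 17 mm past the notch's middle, on the tub's -x side; the ring's 50 degree wide gap follows it.
- pick_grip (a point): Grip point on the hook pick's orange handle, a bar 85 long, 20 wide, 26 mm high; 13 mm above its underside, 49 mm behind its front. The pick (loose, 80 g, 175 mm long) lies along its own x (towards the toe), z up. A straight steel shaft, 8 wide, 6 mm high, runs forward at this point's level, ending 139 mm ahead of this point; its last 5 mm are a toe standing 6 mm above the shaft's top.
- pick_eye (a point): Centre of the pick's hanging eye: an upright steel wire ring on top of the handle, 15 mm behind its front, hole 24 mm, outside 36 mm across, the hole's axis level and across the pick (its own y); 29 mm above and 34 mm ahead of pick_grip. It stands over the balance point, so the pick hangs about level.
- stand: Fixed tool stand: dark base disc 90 mm across, 12 mm thick, with an upright wooden post 14 mm thick and 180 mm high; origin at the centre of its underside, z up. A steel peg 8 mm thick points from the post along the stand's own -x, level but rising 5 mm to its tip.
- peg_tip (a point): End of the peg's centre line (round end of 4 mm radius beyond it), 65 mm from the post's axis and 173 mm above the table; axes as the stand's, -x points outwards off the peg.
- jar_c (a point): Bystander: grey jar with white lid, 72 mm across, 85 mm high; its centre.
- tin_c (a point): Bystander: upright orange tin with pale label and red cap, 55 x 90 x 150 mm (166 with cap); the middle of its box.
- tube_c (a point): Bystander: lying white paint tube with blue band, 22 x 135 x 24 mm; its centre.
Mind the look-alikes: they are no part of the job. What is shaped like the tub but blue is not meant.

How it is judged (in metres and radians):
On the way, in this order (a step that is already met when the one before it is completed fails the run):
1. the pick lifts the ring's red end clear above the tub's rim (z of ring_end in the frame of tub above 0.1045 m and contact force between pick and ring above 0.05 N), for 0.1 s.
2. the red end lies on top of the rim and the pick is clear of the ring (z of ring_end in the frame of tub between 0.1005 and 0.118 m and horizontal distance between ring_end and tub above 0.053 m and contact force between pick and ring below 0.02 N and linear speed of ring below 0.02 m/s), for 0.2 s.
At the end, for the whole second after the job is handed in: The ring's red end lies still on the rim: its point over 53 mm from the tub's axis, 0.5 to 18 mm above the rim's level, ring centre within 40 mm of that axis. The pick hangs still by its eye on the peg, the eye 3 mm or more in from the tip, above 145 mm (z of ring_end in the frame of tub between 0.1005 and 0.118 m and horizontal distance between ring_end and tub above 0.053 m and horizontal distance between ring and tub below 0.04 m and linear speed of ring below 0.02 m/s and contact force between pick and stand above 0.4 N and distance between pick_eye and peg_tip below 0.075 m and x of pick_eye in the frame of peg_tip above 0.003 m and height (world z) of pick_eye above 0.145 m and linear speed of pick below 0.05 m/s); the robot touches nothing.
It fails at once if the fingers touch the ring (contact force between the fingers and ring above 0.3 N).
It fails at once if a bystander (jar, tin or tube) is moved by more than 20 mm (distance of any of jar_c, tin_c, tube_c from where it was at the start of the episode above 0.02 m).
It also fails if it takes over 51 s, if anything falls off the work surface, if the arm or the gripper's body presses on something with over 40 N, if the wrist force passes 120 N, or if a joint passes its speed limit or range.

ROBOT

A 7-joint arm with a two-finger parallel gripper is mounted at the origin on the work surface. World frame = base frame: x ahead of the robot, y to its left, z up, the work surface at z = 0. Lengths are in mm, angles in rad, forces in N, time in s.
With the tool pointing down it reaches from about 350 to 775 mm from the base axis. Payload 3.1 kg.
Tool frame: the origin (TCP) lies at the very end of the fingers, on their centre line; the grasp point (between the pads) lies 19 mm behind it (ctrl.grip_depth is the z of the grasp point in the tool frame, in mm); z points along the fingers, y is the line along which they close (so a half turn about z gives the same grasp; the last joint's range is limited). The gripper opens to 85 mm and grips with 20 to 120 N. Pads are 22 mm wide; open, the fingers measure 114 mm over their backs; the gripper's body (76 mm by 85 mm) begins 54 mm behind the grasp point. The pads swing forward as they close: fully open they stand 13 mm farther back than shut.
Start: joints at [1.082, 0.311, 0.014, 1.512, -0.004, 1.319, -0.027], TCP at [237.679, -496.01, 231.304] pointing down, gripper open.
Joint ranges: [-2.7, 2.7], [-0.3, 1.91], [-1.27, 1.3], [0.12, 2.57], [-1.44, 4.58], [0.2, 2.03], [-3.05, 3.05]. Speed limits (rad/s): [2.79, 2.79, 3.14, 3.14, 3.14, 3.14, 3.14].

INTERFACE

Orientations are given as a unit quaternion [x, y, z, w].
In Python, from rig import ctrl gives the robot as it stands.
- The arm moves only by the tool arm_command, never from a script. Its argument "commands" is one flat list of numbers, 7 for each row, row after row: the shift along the tool's x, y, z in units of 500 mm (1.0 is 500 mm), then the turn, a rotation vector about the tool's x, y, z in units of 90 degrees (1.0 is 90 degrees), then the opening, from 0 (shut) to 1 (fully open). A call has 1 to 10 rows; each row is the pose to reach, as a shift and turn from the pose commanded when the call began, along the tool's axes at that moment; what a row does not reach only later rows make up. A row lasts 1/8 s, in which the tool goes at most 62.5 mm and 10.7 degrees, less where a joint would pass 70% of its speed; a pose out of reach is approached as far as the arm can. A call with a number of a shift or a turn outside -1 to 1 is refused whole. A call with a gripper value outside its range is refused whole. The fingers move at their own pace and stop on an object; "grip_force" is the grip in N (left out, the last holds). Time passes only in rows, so rows that repeat a pose let the fingers close. It gives the time, the measured TCP pose, the force, the opening and the grip force at its end, in the units of the state.
- ctrl.observe(): the state, without advancing time (a new reading comes with each control period).
- ctrl.snapshot(name): name is "scene" or "top"; returns a dict with "color" (400x640x3 uint8, red, green, blue), "vertical_fov" (degrees; the focal length in pixels is half the picture's height over the tangent of half this angle, whatever the lens; pixels are square), "cx", "cy" (the principal point, pixels), "pose" (4x4, takes a point from camera to world coordinates). Camera axes: x right, y up, looking along -z (the intrinsics and any distortion apply to the point x, -y, -z); pixel columns grow to the right and rows downward; lengths in mm; the calibration is good to about 2 mm. A picture is of the moment at which its call begins. There is no depth.
- ctrl.sign_off(): hands the job in; it is judged then, once.
The state is a dict: "time": time; "joint_positions": joint angles; "dq": joint speeds; "joint_efforts": joint torques, N m; "eef_pos": TCP position; "eef_rot": TCP orientation; "ft_force": force on the tool from outside, world axes, zero at the start; "torque": the same for the moment, N m; "width": finger opening in mm; "grasp_force": force on a finger pad.
Only numpy, scipy, OpenCV 4.12 (cv2) and the standard library are available. Lean on these libraries where they do the work, as an engineer would, in place of code of your own. Each camera call takes 0.05 s, during which the arm holds its last target. There are 200 camera calls.

## Working session

There is one attempt and no reset: what is moved stays moved. The work goes in short steps, Python scripts to look and compute and a tool call to move; the robot and the scene stay as the last step left them, time stands still between calls to the robot, and variables do not carry over. Pictures are saved under pics/ and viewed, at most 10 in all, crops included, and the job is handed in when it is done.

Besides the shell and the picture viewer there is one more tool, called by a JSON object that holds its "fn" and its "kwargs", one argument or row to a line. arm_command: Moves the arm, as the interface text tells. Shifts and turns lie within -1 to 1; 1 stands for 500 mm of shift or 90 degrees of turn. Its arguments: {"type":"object","properties":{"commands":{"type":"array"},"grip_force":{"type":"number"}},"required":["commands"]}

```bash
ls; mkdir -p pics
python3 - <<'E'
from rig import ctrl
import cv2,pickle
S={}
for n in("scene","top"):
    s=ctrl.snapshot(n);S[n]=s
    cv2.imwrite(f"pics/{n}0.png",s["color"][:,:,::-1])
    print(n,{k:v for k,v in s.items() if k!="color"})
pickle.dump(S,open("s0.pkl","wb"))
print(ctrl.observe(),ctrl.grip_depth)
E
```

```text
pics
scene {'vertical_fov': 55.03883206119712, 'cx': 310.8426101751533, 'cy': 194.22018004610217, 'pose': array([[ 1.85943684e-01, -7.60111522e-01,  6.22619804e-01,
         1.10719003e+03],
       [ 9.82551903e-01,  1.46481199e-01, -1.14608100e-01,
        -2.95530772e+01],
       [-4.08715795e-03,  6.33066926e-01,  7.74086276e-01,
         8.69255869e+02],
       [ 0.00000000e+00,  0.00000000e+00,  0.00000000e+00,
         1.00000000e+00]])}
top {'vertical_fov': 44.8328691550394, 'cx': 316.6165967992118, 'cy': 197.5278341191057, 'pose': array([[-7.72007099e-02,  9.71130197e-01, -2.25712627e-01,
         2.96743517e+02],
       [-9.97014431e-01, -7.48537841e-02,  1.89508746e-02,
         8.52955494e+01],
       [ 1.50832227e-03,  2.26501768e-01,  9.74009586e-01,
         1.19732342e+03],
       [ 0.00000000e+00,  0.00000000e+00,  0.00000000e+00,
         1.00000000e+00]])}
{'time': 0.1, 'joint_positions': array([ 1.08228933,  0.31163636,  0.01398779,  1.51291009, -0.00441966,
        1.31921854, -0.02719476]), 'dq': array([-2.81052112e-03, -1.98352181e-03, -2.87013976e-04, -4.76536651e-03,
       -7.77237839e-04, -1.10798376e-03, -1.00549720e-05]), 'joint_efforts': array([ 3.62146184e-04, -3.80854332e+01,  1.46450778e-01, -2.31240106e+01,
        1.22807777e-02,  8.11089179e-03, -1.29461131e-05]), 'eef_pos': array([ 237.3813088 , -495.39629732,  230.32941263]), 'eef_rot': array([ 9.75139440e-01,  2.21589544e-01, -2.70690392e-04, -1.03593689e-03]), 'ft_force': array([-0.53344912,  0.22171145, -0.25988476]), 'torque': array([ 0.05327488,  0.06341975, -0.0059591 ]), 'grasp_force': 0.0, 'width': 84.98348843764684} -18.700000000000003
```

View pics/scene0.png

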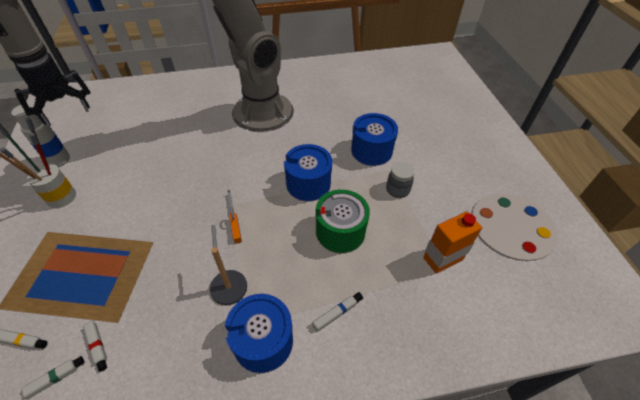

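View pics/top0.png

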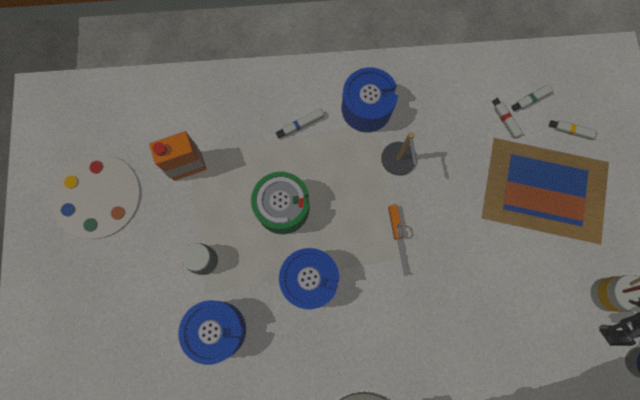

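Candidates: for the tub, green at scene (342,218) against the blue ones at (309,170), (374,138) and (260,332). For the pick, the orange bar with a shaft at scene (235,228) / top (396,222), against the orange tin at (455,240). I choose the green tub and the orange bar, and check both in one close crop.

```bash
cat > h.py <<'E'
import numpy as np,cv2
from scipy.spatial.transform import Rotation as R
def f(s): return 200/np.tan(np.radians(s["vertical_fov"])/2)
def ray(s,u,v):
    d=np.array([(u-s["cx"])/f(s),-(v-s["cy"])/f(s),-1.]);P=s["pose"]
    return P[:3,3],P[:3,:3]@d
def onz(s,uv,z):
    o,d=ray(s,*uv);return (o+d*(z-o[2])/d[2])
def tri(s1,a,s2,b):
    o1,d1=ray(s1,*a);o2,d2=ray(s2,*b)
    t=np.linalg.lstsq(np.c_[d1,-d2],o2-o1,rcond=None)[0]
    p,q=o1+d1*t[0],o2+d2*t[1];return (p+q)/2,np.linalg.norm(p-q)
def proj(s,p):
    c=s["pose"][:3,:3].T@(np.asarray(p,float)-s["pose"][:3,3])
    return np.array([s["cx"]+f(s)*c[0]/-c[2],s["cy"]-f(s)*c[1]/-c[2]])
def crop(s,u,v,w,h,k):
    return cv2.resize(s["color"][v:v+h,u:u+w,::-1],None,fx=k,fy=k,interpolation=cv2.INTER_CUBIC)
E
python3 - <<'E'
import pickle;from h import *
S=pickle.load(open("s0.pkl","rb"));s,t=S["scene"],S["top"]
c=np.vstack([np.hstack([crop(s,305,180,80,75,5),crop(s,170,180,80,75,5)*1]),
 np.hstack([crop(t,240,165,80,75,5),crop(t,375,125,80,75,5)])])
c[375:,400:]=crop(t,372,125,80,75,5)
c=cv2.resize(c,(640,600)) if 0 else c
cv2.imwrite("pics/c1.png",cv2.resize(c,(800,600)) if 0 else c[:, :][:600])
cv2.imwrite("pics/c1.png",np.hstack([np.vstack([crop(s,305,185,66,75,4),crop(t,245,165,66,75,4)]),np.vstack([crop(s,190,185,66,75,4)[:300],crop(t,375,125,66,75,4)]),np.vstack([crop(s,195,240,66,75,4),crop(t,370,195,66,75,4)])]))
for n,x in S.items():
    hsv=cv2.cvtColor(x["color"],cv2.COLOR_RGB2HSV)
    for nm,lo,hi in(("green",(50,90,40),(80,255,255)),("orange",(5,150,90),(18,255,255))):
        m=cv2.inRange(hsv,lo,hi);k,l,st,ce=cv2.connectedComponentsWithStats(m)
        print(n,nm,[(st[i].tolist(),ce[i].round(1).tolist()) for i in range(1,k) if st[i,4]>40])
E
```

```text
scene green [([316, 190, 53, 63, 1468], [340.6, 228.0]), ([499, 198, 11, 8, 65], [504.0, 201.8]), ([49, 370, 10, 12, 71], [52.8, 376.2])]
scene orange [([306, 0, 32, 3, 51], [319.5, 0.8]), ([481, 208, 11, 9, 75], [486.0, 212.3]), ([229, 213, 12, 30, 201], [235.1, 228.5]), ([436, 212, 46, 44, 967], [458.8, 232.8]), ([43, 249, 85, 28, 1543], [85.0, 262.4]), ([435, 256, 30, 17, 90], [449.4, 264.2])]
top green [([252, 172, 57, 61, 823], [280.8, 204.1])]
top orange [([150, 132, 43, 33, 736], [172.6, 147.5]), ([505, 183, 81, 36, 1522], [545.7, 200.8]), ([389, 205, 11, 34, 202], [394.4, 218.6])]
```

View pics/c1.png

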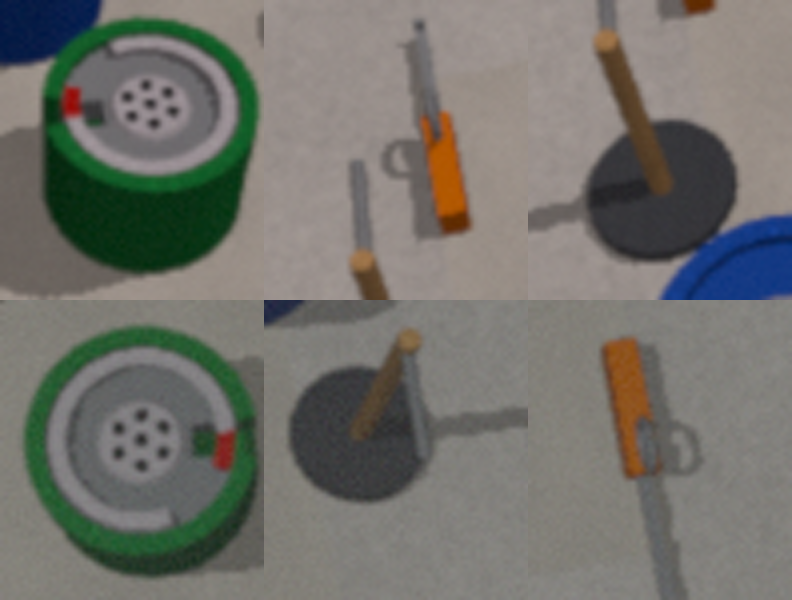

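The crop confirms the green tub with the red ring end at scene (323,210), beside the notch at about (328,213). The pick's toe is at scene (229,191), and the peg tip is at scene (213.5,225) / top (414.5,164). Now I work out the positions.

Run:
```python
import pickle;from h import *
np.set_printoptions(precision=1,suppress=True)
S=pickle.load(open("s0.pkl","rb"));s,t=S["scene"],S["top"]
print("boss tri",tri(s,(342.5,210.75),t,(280.25,200)),onz(s,(342.5,210.75),96),onz(t,(280.25,200),96))
def comp(x,lo,hi,box):
    u,v,w,h=box;hsv=cv2.cvtColor(x["color"],cv2.COLOR_RGB2HSV)[v:v+h,u:u+w]
    m=cv2.inRange(hsv,lo,hi);return m,cv2.findContours(m,0,1)[0],(u,v)
for n,x,b in(("scene",s,(305,180,75,85)),("top",t,(240,165,80,75))):
    m,cs,o=comp(x,(50,90,40),(80,255,255),b)
    ys,xs=np.nonzero(comp(x,(0,130,80),(6,255,255),b)[0]); rc=np.array([xs.mean(),ys.mean()])+o; print(n,"red",rc,len(xs),onz(x,rc,99))
    # rim ring: the inner edge of the rim: bright hole fill
    cs,h=cv2.findContours(m,cv2.RETR_CCOMP,cv2.CHAIN_APPROX_NONE)
    for i,c in enumerate(cs):
        if h[0,i,3]>=0 and len(c)>40:
            P=np.array([onz(x,p[0]+np.array(o),100)[:2] for p in c]);(A,B,C)=np.linalg.lstsq(np.c_[2*P,np.ones(len(P))],(P**2).sum(1),rcond=None)[0];print(n,"inner",A,B,(C+A*A+B*B)**.5)
    c=max(cs,key=len);P=np.array([onz(x,p[0]+np.array(o),100)[:2] for p in c])
    print(n,"outer fit circle",cv2.minEnclosingCircle(P.astype(np.float32)))
for n,x,b in(("scene",s,(222,205,25,45)),("top",t,(380,198,28,48))):
    m,cs,o=comp(x,(4,130,80),(20,255,255),b);c=max(cs,key=len)
    r=cv2.minAreaRect(c.astype(np.float32)+np.array(o,np.float32));print(n,r);print(np.array([onz(x,p,26)[:2] for p in cv2.boxPoints(r)]),onz(x,r[0],24))
print("toe scene",onz(s,(228.8,191.3),20))
print("peg tip",tri(s,(213.5,225.3),t,(414.5,164.0)),onz(s,(213.5,225.3),173),onz(t,(414.5,164),173))
ps=((362-264)/4+190,260/4+185);pt=((408-264)/4+375,340/4+125-75)
print("post top",ps,pt,tri(s,ps,t,pt),onz(s,ps,180),onz(t,pt,180))
# base disc by dark ellipse (top of disc z=12)
print("base c",onz(s,((662-528)/4+195,190/4+240),12),onz(t,((358-264)/4+375,(434-300)/4+125),12))
```

```text
boss tri (array([553. , 150.9,  96.3]), np.float64(4.272661823576399)) [553.  153.1  96. ] [552.6 148.8  96. ]
scene red [322.3 210. ] 30 [543.4 103.3  99. ]
scene inner 553.5886959822848 151.83064588337618 57.42597840548082
scene outer fit circle ((580.55517578125, 146.7285614013672), 94.64556121826172)
top red [300.7 202.4] 28 [542.6 101.7  99. ]
top inner 553.4701591201793 149.41954086104954 57.78767695867888
top outer fit circle ((547.4766845703125, 148.76992797851562), 72.25724792480469)
scene ((234.8719940185547, 227.79600524902344), (29.42665672302246, 7.870960235595703), 79.69515228271484)
[[ 454.9 -138.4]
 [ 454.1 -117.4]
 [ 550.1 -110. ]
 [ 550.6 -129.9]] [ 502.4 -124.1   24. ]
top ((395.3584899902344, 221.24530029296875), (33.5405158996582, 8.477272987365723), 79.3803482055664)
[[ 534.3 -112.1]
 [ 536.7 -133.1]
 [ 453.8 -138.7]
 [ 451.6 -118. ]] [ 494.1 -125.8   24. ]
toe scene [ 368.7 -133.7   20. ]
peg tip (array([ 593.2, -154.5,  173. ]), np.float64(2.4485570882617704)) [ 593.4 -153.2  173. ] [ 593.2 -155.7  173. ]
post top (214.5, 250.0) (411.0, 135.0) (array([ 659.6, -153.7,  176.9]), np.float64(3.01201283145881)) [ 661.9 -151.7  180. ] [ 658.6 -154.6  180. ]
base c [ 665.4 -151.4   12. ] [ 657.5 -154.6   12. ]
```

```bash
cat >> h.py <<'E'
def go(x,y,z,yaw,n=1):
    """delta (tool units) from measured TCP pose to a tool-down pose with tool-x at yaw (deg)"""
    from rig import ctrl
    o=ctrl.observe();A=R.from_quat(o["eef_rot"])
    c,s_=np.cos(np.radians(yaw)),np.sin(np.radians(yaw))
    B=R.from_matrix(np.array([[c,s_,0],[s_,-c,0],[0,0,-1.]]))
    d=A.inv().apply(np.array([x,y,z])-o["eef_pos"])/500; r=(A.inv()*B).as_rotvec()/(np.pi/2)
    X=A.as_matrix()[:,0];print("t",round(o["time"],2),"tcp",o["eef_pos"].round(1),"yaw",np.degrees(np.arctan2(X[1],X[0])).round(1),"w",round(o["width"],1),"F",o["ft_force"].round(1),"gf",round(o["grasp_force"],1))
    print("d",d.round(4),"r",r.round(4))
E
python3 - <<'E'
import pickle;from h import *
np.set_printoptions(precision=4,suppress=True)
S=pickle.load(open("s0.pkl","rb"));s,t=S["scene"],S["top"]
print("notch patch top",[onz(t,(245+u/4,165+(v-300)/4),72)[:2] for u,v in((204,440),(204,425),(204,455),(195,440),(215,440))])
print("notch patch scene",[onz(s,(305+u/4,185+v/4),72)[:2] for u,v in((93,112),(84,112),(102,112),(93,102),(93,122))])
print("rim cut top",onz(t,(245+250/4,165+(425-300)/4),100)[:2],"scene",onz(s,(305+52/4,185+108/4),95)[:2])
go(503,-124.4,130,105)
E
```

```text
notch patch top [array([555.2691, 112.7888]), array([564.4172, 112.169 ]), array([546.1539, 113.4063]), array([555.6807, 118.1275]), array([554.7661, 106.2636])]
notch patch scene [array([535.9102, 120.9364]), array([534.8141, 115.2388]), array([537.0062, 126.6336]), array([528.0438, 122.6602]), array([543.6964, 119.2301])]
rim cut top [555.7024  84.8435] scene [544.4846  92.0015]
t 0.1 tcp [ 237.4 -495.4  230.3] yaw 25.6 w 85.0 F [-0.5  0.2 -0.3] gf 0.0
d [ 0.7997 -0.4391  0.2015] r [-0.0012 -0.0009 -0.8822]
```

{"fn": "arm_command", "kwargs": {
  "commands": [0.8,-0.44,0.05,0,0,-0.88,1,0.8,-0.44,0.05,0,0,-0.88,1,0.8,-0.44,0.05,0,0,-0.88,1,0.8,-0.44,0.1,0,0,-0.88,1,0.8,-0.44,0.15,0,0,-0.88,1,0.8,-0.44,0.2,0,0,-0.88,1,0.8,-0.44,0.2,0,0,-0.88,1,0.8,-0.44,0.2,0,0,-0.88,1,0.8,-0.44,0.2,0,0,-0.88,1,0.8,-0.44,0.2,0,0,-0.88,1],
  "grip_force": 60
}}

```text
time: 1.35
eef_pos: [502.7, -126.0, 131.1]
eef_rot: [0.611, 0.792, -0.001, -0.0]
ft_force: [-0.2, -0.0, -0.3]
width: 85.3
grasp_force: 0.0
```

```bash
python3 -c "
from h import *
go(503,-124.4,60,184.3)"
```

```text
t 1.35 tcp [ 502.7 -126.   131.1] yaw 104.7 w 85.3 F [-0.2 -0.  -0.3] gf 0.0
d [0.003  0.0015 0.1422] r [-1.000e-03 -2.000e-04 -8.843e-01]
```

{"fn": "arm_command", "kwargs": {
  "commands": [0.003,0.0015,0.05,0,0,-0.884,1,0.003,0.0015,0.1,0,0,-0.884,1,0.003,0.0015,0.14,0,0,-0.884,1,0.003,0.0015,0.14,0,0,-0.884,1,0.003,0.0015,0.14,0,0,-0.884,1,0.003,0.0015,0.14,0,0,-0.884,1,0.003,0.0015,0.14,0,0,-0.884,1,0.003,0.0015,0.14,0,0,-0.884,1,0.003,0.0015,0.14,0,0,-0.884,1]
}}

```text
time: 2.48
eef_pos: [503.2, -125.6, 61.6]
eef_rot: [-0.036, 0.999, -0.001, 0.0]
ft_force: [0.0, 0.9, -0.5]
width: 85.2
grasp_force: 0.0
```

```bash
python3 -c "
from h import *
go(503,-124.4,3,184.3)"
```

```text
t 2.48 tcp [ 503.2 -125.6   61.6] yaw -175.9 w 85.2 F [ 0.   0.9 -0.5] gf 0.0
d [0.0003 0.0026 0.1172] r [-0.001  -0.     -0.0024]
```

{"fn": "arm_command", "kwargs": {
  "commands": [0,0.0026,0.06,0,0,-0.002,1,0,0.0026,0.116,0,0,-0.002,1,0,0.0026,0.116,0,0,-0.002,1,0,0.0026,0.116,0,0,-0.002,0,0,0.0026,0.116,0,0,-0.002,0,0,0.0026,0.116,0,0,-0.002,0,0,0.0026,0.116,0,0,-0.002,0,0,0.0026,0.116,0,0,-0.002,0]
}}

```text
time: 3.48
eef_pos: [504.5, -122.2, 4.2]
eef_rot: [-0.04, 0.999, -0.0, 0.001]
ft_force: [-0.4, -1.5, 6.0]
width: 19.0
grasp_force: 59.0
```

```bash
python3 -c "
from h import *
go(503,-124.4,150,184.3)"
```

```text
t 3.48 tcp [ 504.5 -122.2    4.2] yaw -175.5 w 19.0 F [-0.4 -1.5  6. ] gf 59.0
d [ 0.0029 -0.0045 -0.2916] r [-0.0006  0.0012  0.0026]
```

{"fn": "arm_command", "kwargs": {
  "commands": [0,0,-0.08,0,0,0,0,0,0,-0.18,0,0,0,0,0,0,-0.29,0,0,0,0,0,0,-0.29,0,0,0.11,0,0,0,-0.29,0,0,0.22,0,0,0,-0.29,0,0,0.33,0,0,0,-0.29,0,0,0.44,0,0,0,-0.29,0,0,0.55,0,0,0,-0.29,0,0,0.55,0,0,0,-0.29,0,0,0.55,0]
}}

```text
time: 4.72
eef_pos: [503.3, -121.7, 148.0]
eef_rot: [0.381, 0.925, -0.0, -0.0]
ft_force: [0.6, -0.6, -0.2]
width: 18.7
grasp_force: 58.2
```

```bash
python3 -c "
from h import *
go(533,-80,150,85)"
```

```text
t 4.72 tcp [ 503.3 -121.7  148. ] yaw 135.2 w 18.7 F [ 0.6 -0.6 -0.2] gf 58.2
d [ 0.0165  0.101  -0.0041] r [-4.000e-04 -3.000e-04  5.577e-01]
```

{"fn": "arm_command", "kwargs": {
  "commands": [0.0165,0.101,-0.004,0,0,0.1,0,0.0165,0.101,-0.004,0,0,0.2,0,0.0165,0.101,-0.004,0,0,0.3,0,0.0165,0.101,-0.004,0,0,0.4,0,0.0165,0.101,-0.004,0,0,0.5,0,0.0165,0.101,-0.004,0,0,0.558,0,0.0165,0.101,-0.004,0,0,0.558,0,0.0165,0.101,-0.004,0,0,0.558,0]
}}

```text
time: 5.72
eef_pos: [533.3, -80.2, 150.2]
eef_rot: [0.738, 0.675, -0.0, -0.0]
ft_force: [0.2, 0.9, -1.2]
width: 18.9
grasp_force: 58.5
```

Run:
```python
from h import *;from rig import ctrl;import pickle
S={n:ctrl.snapshot(n) for n in("scene","top")};pickle.dump(S,open("s1.pkl","wb"))
go(533,-80,150,85)
o=ctrl.observe();T=o["eef_pos"];X=R.from_quat(o["eef_rot"]).as_matrix()[:,0]
G=T+np.array([0,0,10]);tip=G+139*X+np.array([0,0,9])
im=[]
for n,k in(("scene",0),("top",1)):
    s=S[n];c=proj(s,G+70*X).astype(int)+(np.array([20,0]) if n=="scene" else np.array([-20,0]));u,v=c-[50,62]
    print(n,"crop org",u,v,"pred tip",proj(s,tip),"grip",proj(s,G),"eye",proj(s,G+34*X+[0,0,29]))
    im.append(crop(s,u,v,100,125,4))
cv2.imwrite("pics/c2.png",np.hstack(im))
```

```text
t 5.83 tcp [533.4 -80.2 150.2] yaw 84.9 w 18.7 F [-0.8 -0.9 -0.6] gf 58.5
d [ 0.0004 -0.0008  0.0004] r [-0.0001 -0.0001 -0.0012]
scene crop org 245 138 pred tip [304.32785841 195.72456984] grip [245.35254341 202.79726413] eye [258.54107803 193.82511571]
top crop org 280 131 pred tip [319.46900502 192.50176545] grip [382.6147043 194.2224736] eye [368.5552743  190.87666478]
```

View pics/c2.png

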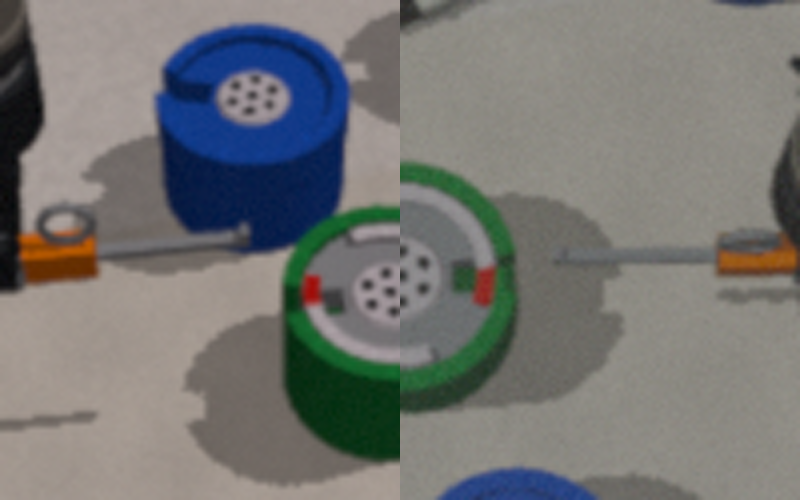

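Run:
```python
from h import *;import pickle
np.set_printoptions(precision=1,suppress=True)
S=pickle.load(open("s1.pkl","rb"));s,t=S["scene"],S["top"]
X=np.array([np.cos(np.radians(84.9)),np.sin(np.radians(84.9)),0]);G=np.array([533.4,-80.2,160.2])
for n,a,b,p in(("front",(270,200.3),(359.5,195),G+49*X),("tip",(307,196.8),(319,195.6),G+139*X),("eye",(261.5,194),(367.5,191),G+34*X+[0,0,29])):
    print(n,tri(s,a,t,b),"s",onz(s,a,p[2])[:2],"t",onz(t,b,p[2])[:2],"pred",p,proj(s,p),proj(t,p))
```

```text
front (array([535.9, -25.9, 159.8]), np.float64(6.894491754440393)) s [536.8 -22.5] t [535.5 -29.4] pred [537.8 -31.4 160.2] [266.3 201.2] [360.3 193.9]
tip (array([541.7,  62.3, 159.2]), np.float64(5.669848719048136)) s [542.9  65. ] t [541.   59.6] pred [545.8  58.2 160.2] [304.4 198.1] [319.4 193.5]
eye (array([536.8, -42. , 188. ]), np.float64(4.47943134007)) s [538.2 -39.8] t [536.3 -44.1] pred [536.4 -46.3 189.2] [258.6 193.8] [368.5 190.9]
```

```bash
python3 -c "
from h import *
go(535.3,-71.5,71.2,83.8)"
```

```text
t 5.83 tcp [533.4 -80.2 150.2] yaw 84.9 w 18.7 F [-0.8 -0.9 -0.6] gf 58.5
d [0.0177 0.0023 0.158 ] r [-0.0001 -0.0001  0.0121]
```

{"fn": "arm_command", "kwargs": {
  "commands": [0.005,0.0023,0.05,0,0,0.012,0,0.005,0.0023,0.1,0,0,0.012,0,0.01,0.0023,0.15,0,0,0.012,0,0.0177,0.0023,0.158,0,0,0.012,0,0.0177,0.0023,0.158,0,0,0.012,0,0.0177,0.0023,0.158,0,0,0.012,0]
}}

```text
time: 6.58
eef_pos: [536.4, -71.6, 72.5]
eef_rot: [0.745, 0.668, 0.001, 0.001]
ft_force: [-0.2, -0.1, -0.8]
width: 19.0
grasp_force: 58.5
```

Run:
```python
from h import *;from rig import ctrl;import pickle
S={n:ctrl.snapshot(n) for n in("scene","top")};pickle.dump(S,open("s2.pkl","wb"))
go(539.4,-24.7,71.2,83.8)
im=[crop(S["scene"],270,175,100,100,4),crop(S["top"],245,160,100,100,4)]
cv2.imwrite("pics/c3.png",np.hstack(im))
```

```text
t 6.67 tcp [536.2 -71.8  72.4] yaw 83.7 w 19.0 F [-0.2 -0.1 -1.3] gf 58.5
d [ 0.0943 -0.004   0.0023] r [ 0.0014  0.0002 -0.0007]
```

View pics/c3.png

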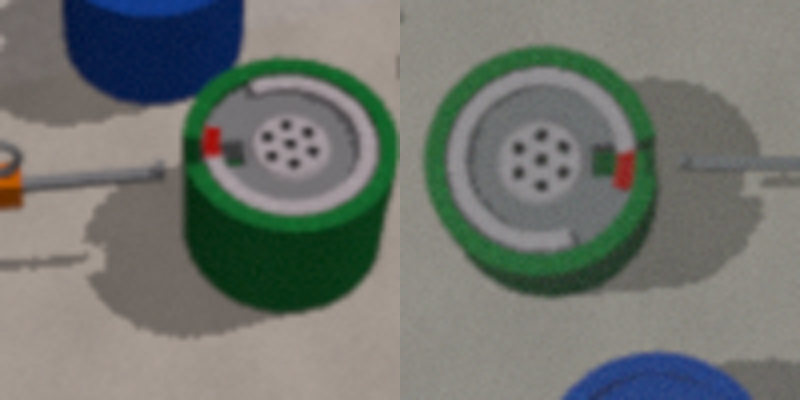

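Run:
```python
from h import *;import pickle
np.set_printoptions(precision=1,suppress=True)
S=pickle.load(open("s2.pkl","rb"));s,t=S["scene"],S["top"]
print(tri(s,(310.6,218),t,(316,200.8)),onz(s,(310.6,218),81.7),onz(t,(316,200.8),81.7))
# expected pixels at the goal, in this view, of notch mid and edges
n=np.array([-.087,-.996,0]);e=np.array([.996,-.087,0]);c=np.array([553.5,150.6,0])
for r in(50,68):
  for k in(-9.5,9.5):
    p=c+r*n+k*e+[0,0,100]; print(r,k,((proj(s,p)-[270,175])*4),((proj(t,p)-[245,160])*4+[400,0]))
```

```text
(array([548.3,  68.9,  80.3]), np.float64(6.662940498340961)) [549.8  72.   81.7] [547.5  65.7  81.7]
50 -9.5 [205.6 134.9] [623.1 174. ]
50 9.5 [209.2 159.2] [623.7 142.1]
68 -9.5 [177.1 137.2] [654.2 174.3]
68 9.5 [180.3 161.6] [654.6 142.4]
```

{"fn": "arm_command", "kwargs": {
  "commands": [0.008,-0.004,0.0023,-0.001,0,0,0,0.016,-0.004,0.0023,-0.001,0,0,0,0.032,-0.004,0.0023,-0.001,0,0,0,0.048,-0.004,0.0023,-0.001,0,0,0,0.064,-0.004,0.0023,-0.001,0,0,0,0.08,-0.004,0.0023,-0.001,0,0,0,0.09,-0.004,0.0023,-0.001,0,0,0,0.094,-0.004,0.0023,-0.001,0,0,0,0.094,-0.004,0.0023,-0.001,0,0,0]
}}

```text
time: 7.8
eef_pos: [538.5, -24.7, 70.1]
eef_rot: [0.745, 0.667, 0.0, 0.001]
ft_force: [0.5, 0.5, -1.2]
width: 19.2
grasp_force: 58.5
```

Run:
```python
from h import *;from rig import ctrl;import pickle
S={n:ctrl.snapshot(n) for n in("scene","top")};pickle.dump(S,open("s3.pkl","wb"))
go(539.4,-24.7,99.2,83.8)
im=[crop(S["scene"],300,180,66,66,6),crop(S["top"],255,165,66,66,6)]
cv2.imwrite("pics/c4.png",np.hstack(im))
```

```text
t 7.9 tcp [538.5 -25.1  70.1] yaw 83.7 w 18.9 F [-0.   0.6 -1.4] gf 58.5
d [ 0.001   0.0019 -0.0582] r [ 0.001   0.0002 -0.0011]
```

View pics/c4.png

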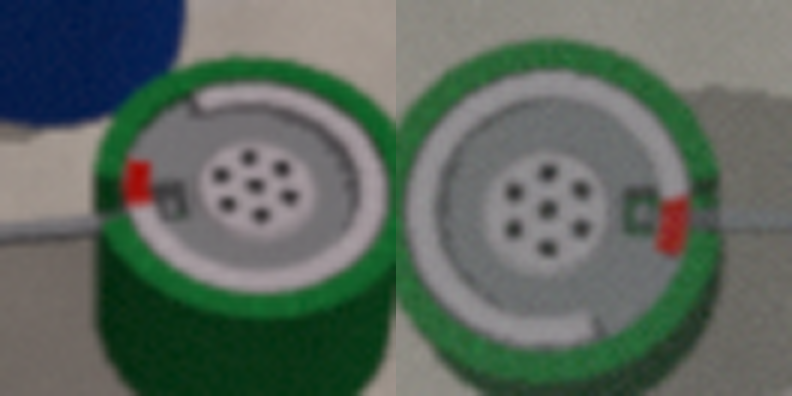

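{"fn": "arm_command", "kwargs": {
  "commands": [0.001,0.001,-0.012,0,0,0,0,0.001,0.001,-0.02,0,0,0,0,0.001,0.001,-0.026,0,0,0,0,0.001,0.001,-0.032,0,0,0,0,0.001,0.001,-0.038,0,0,0,0,0.001,0.001,-0.044,0,0,0,0,0.001,0.001,-0.05,0,0,0,0,0.001,0.001,-0.052,0,0,0,0,0.001,0.001,-0.052,0,0,0,0,0.001,0.001,-0.052,0,0,0,0]
}}

```text
time: 9.15
eef_pos: [538.9, -24.1, 96.0]
eef_rot: [0.745, 0.667, 0.0, 0.0]
ft_force: [-0.2, 0.7, -1.7]
width: 18.7
grasp_force: 58.4
```

Run:
```python
from h import *;from rig import ctrl;import pickle
S={n:ctrl.snapshot(n) for n in("scene","top")};pickle.dump(S,open("s4.pkl","wb"))
go(538.5,-25.1,96,83.8)
im=[crop(S["scene"],300,180,66,66,6),crop(S["top"],255,165,66,66,6)]
cv2.imwrite("pics/c5.png",np.hstack(im))
```

```text
t 9.25 tcp [538.9 -24.2  96. ] yaw 83.7 w 19.1 F [-0.3  0.2 -1.8] gf 58.4
d [-0.0019 -0.0006  0.    ] r [ 0.0008  0.0001 -0.0006]
```

View pics/c5.png

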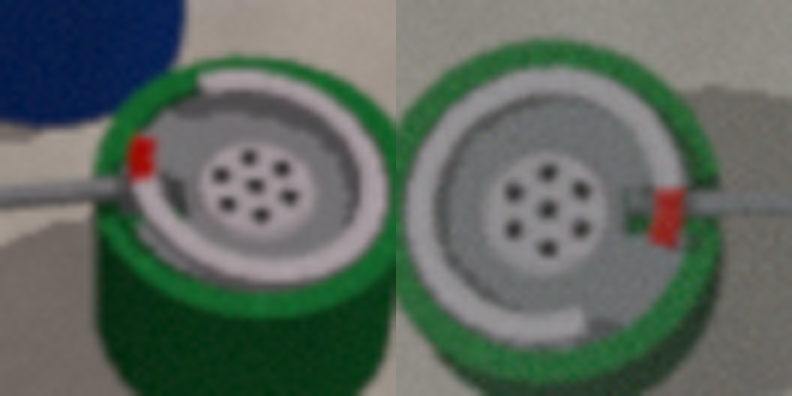

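The ring's red end is lifted and rests on the shaft, with the toe inside the ring. Now I draw it outwards.

{"fn": "arm_command", "kwargs": {
  "commands": [-0.005,0,0,0,0,0,0,-0.01,0,0,0,0,0,0,-0.015,0,0,0,0,0,0,-0.02,0,0,0,0,0,0,-0.025,0,0,0,0,0,0,-0.03,0,0,0,0,0,0,-0.035,0,0,0,0,0,0,-0.04,0,0,0,0,0,0,-0.04,0,0,0,0,0,0]
}}

```text
time: 10.38
eef_pos: [536.8, -44.5, 96.1]
eef_rot: [0.745, 0.667, 0.0, 0.001]
ft_force: [0.7, 0.1, -1.0]
width: 19.3
grasp_force: 58.4
```

Run:
```python
from h import *;from rig import ctrl;import pickle
S={n:ctrl.snapshot(n) for n in("scene","top")};pickle.dump(S,open("s5.pkl","wb"))
go(537.5,-44.5,70,83.8)
im=[crop(S["scene"],300,180,66,66,6),crop(S["top"],255,165,66,66,6)]
cv2.imwrite("pics/c6.png",np.hstack(im))
```

```text
t 10.47 tcp [536.8 -44.1  96.2] yaw 83.7 w 18.6 F [ 0.1 -0.7  0.2] gf 58.4
d [-0.0006  0.0013  0.0523] r [ 0.001   0.0001 -0.0007]
```

View pics/c6.png

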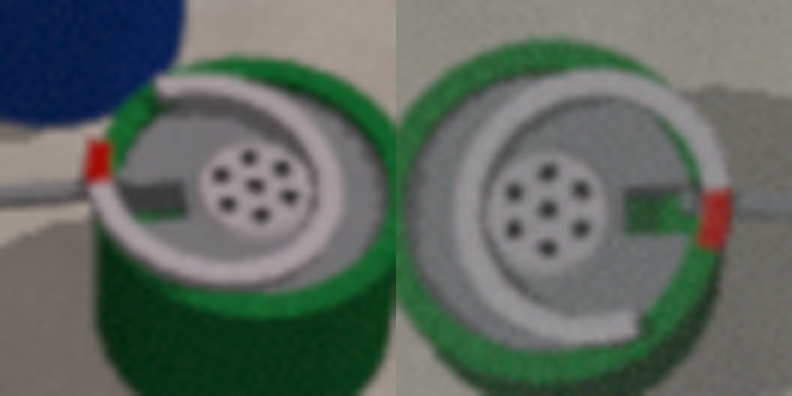

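{"fn": "arm_command", "kwargs": {
  "commands": [0.004,0,0.004,0,0,0,0,0.006,0.0005,0.01,0,0,0,0,0.006,0.001,0.016,0,0,0,0,0.006,0.001,0.022,0,0,0,0,0.006,0.001,0.028,0,0,0,0,0.006,0.001,0.036,0,0,0,0,0.006,0.001,0.044,0,0,0,0,0.006,0.001,0.05,0,0,0,0,0.006,0.001,0.05,0,0,0,0,0.006,0.001,0.05,0,0,0,0]
}}

```text
time: 11.72
eef_pos: [537.8, -41.1, 71.2]
eef_rot: [0.745, 0.667, 0.001, 0.001]
ft_force: [0.8, 0.5, -1.3]
width: 19.4
grasp_force: 58.4
```

Run:
```python
from h import *;from rig import ctrl;import pickle
S={n:ctrl.snapshot(n) for n in("scene","top")};pickle.dump(S,open("s6.pkl","wb"))
go(530.5,-104.5,71,83.8)
im=[crop(S["scene"],300,180,66,66,6),crop(S["top"],255,165,66,66,6)]
cv2.imwrite("pics/c7.png",np.hstack(im))
```

```text
t 11.82 tcp [537.9 -41.1  71.3] yaw 83.7 w 18.9 F [ 0.3  0.4 -1.3] gf 58.4
d [-0.1276 -0.0008  0.0006] r [ 0.0012  0.     -0.0007]
```

View pics/c7.png

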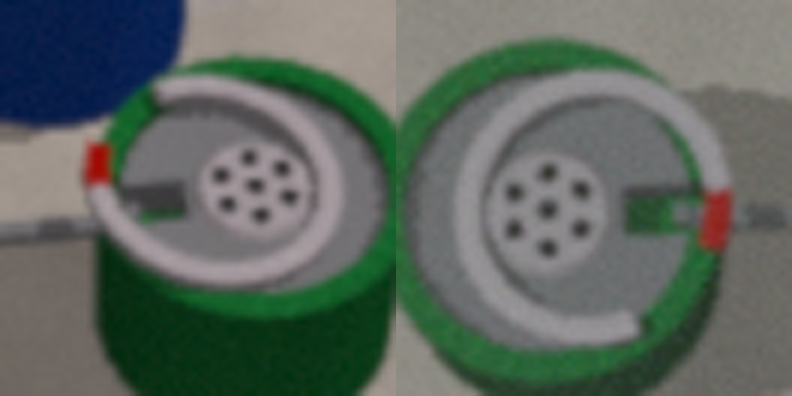

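The red end lies on the rim and the pick is lowered clear of it in the notch. I withdraw it and go to the peg.

{"fn": "arm_command", "kwargs": {
  "commands": [-0.015,0,0,0,0,0,0,-0.03,0,0,0,0,0,0,-0.06,0,0,0,0,0,0,-0.1,0,0,0,0,0,0,-0.128,-0.001,0,0,0,0,0,-0.128,-0.001,-0.02,0,0,0,0,-0.128,-0.001,-0.08,0,0,0,0,-0.128,-0.001,-0.126,0,0,0,0,-0.128,-0.001,-0.126,0,0,0,0]
}}

```text
time: 12.95
eef_pos: [532.3, -103.7, 136.8]
eef_rot: [0.744, 0.668, 0.003, 0.003]
ft_force: [0.4, -0.1, -1.2]
width: 18.6
grasp_force: 58.5
```

Run:
```python
from h import *;from rig import ctrl
go(564.2,-192.8,134.1,88.8)
t=ctrl.snapshot("top");hsv=cv2.cvtColor(t["color"],cv2.COLOR_RGB2HSV)[165:240,240:330]
ys,xs=np.nonzero(cv2.inRange(hsv,(0,130,80),(6,255,255)));print("red",xs.mean()+240,ys.mean()+165,onz(t,(xs.mean()+240,ys.mean()+165),106))
```

```text
t 12.95 tcp [ 532.3 -103.7  136.8] yaw 83.8 w 18.6 F [ 0.4 -0.1 -1.2] gf 58.5
d [-0.1702  0.0825  0.0059] r [ 0.0048  0.0001 -0.0553]
red 308.0571428571429 201.22857142857143 [542.42088679  84.42529175 106.        ]
```

{"fn": "arm_command", "kwargs": {
  "commands": [-0.06,0.03,0.003,0.003,0,-0.03,0,-0.12,0.06,0.006,0.005,0,-0.055,0,-0.17,0.0825,0.006,0.005,0,-0.055,0,-0.17,0.0825,0.006,0.005,0,-0.055,0,-0.17,0.0825,0.006,0.005,0,-0.055,0,-0.17,0.0825,0.006,0.005,0,-0.055,0]
}}

```text
time: 13.75
eef_pos: [561.6, -191.6, 130.9]
eef_rot: [0.714, 0.7, -0.002, -0.003]
ft_force: [0.4, -0.4, -0.4]
width: 18.5
grasp_force: 69.1
```

Run:
```python
from h import *;from rig import ctrl;import pickle
S={n:ctrl.snapshot(n) for n in("scene","top")};pickle.dump(S,open("s7.pkl","wb"))
go(564.2,-192.8,134.1,88.8)
im=[crop(S["scene"],180,195,66,66,6),crop(S["top"],370,120,66,66,6)]
E=ctrl.observe()["eef_pos"]+[.8,38.3,37.9];print(proj(S["scene"],E),proj(S["top"],E))
cv2.imwrite("pics/c8.png",np.hstack(im))
```

```text
t 13.85 tcp [ 561.8 -192.3  131.2] yaw 88.8 w 18.3 F [ 0.3  0.6 -0.6] gf 69.1
d [-0.001   0.0047 -0.0057] r [-0.0041 -0.0004  0.0001]
[213.12306061 215.26123008] [415.07136968 177.8687488 ]
```

View pics/c8.png

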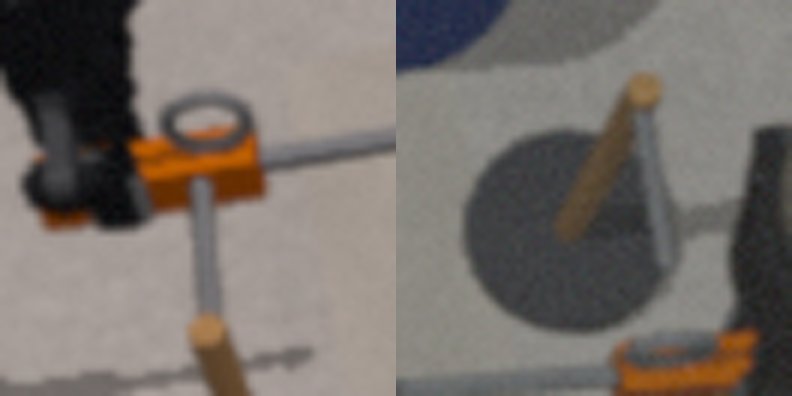

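Run:
```python
from h import *;import pickle
np.set_printoptions(precision=1,suppress=True)
S=pickle.load(open("s7.pkl","rb"));s,t=S["scene"],S["top"]
print("eye",tri(s,(214.5,215.3),t,(416,178.3)),onz(s,(214.5,215.3),169),onz(t,(416,178.3),169))
print("tip",tri(s,(213.6,225.5),t,(415.1,164)),onz(s,(213.6,225.5),173),onz(t,(415.1,164),173))
print("root",onz(s,(214.7,246.5),168),onz(t,(411,140.5),168))
go(564.2,-192.8,134.1,88.8)
```

```text
eye (array([ 561.8, -153.6,  167.9]), np.float64(4.9509341366632205)) [ 563.2 -150.9  169. ] [ 561.5 -155.9  169. ]
tip (array([ 593.2, -155.1,  172.5]), np.float64(3.9698398726144575)) [ 594. -153.  173.] [ 593.1 -157.   173. ]
root [ 645.5 -153.1  168. ] [ 649.9 -155.8  168. ]
t 13.85 tcp [ 561.8 -192.3  131.2] yaw 88.8 w 18.3 F [ 0.3  0.6 -0.6] gf 69.1
d [-0.  0. -0.] r [-0. -0.  0.]
```

{"fn": "arm_command", "kwargs": {
  "commands": [-0.0025,0,-0.0087,-0.004,0,0,0,-0.0025,0.02,-0.0087,-0.004,0,0,0,-0.002,0.04,-0.0087,-0.004,0,0,0,-0.0015,0.055,-0.0087,-0.004,0,0,0,-0.001,0.07,-0.0085,-0.004,0,0,0,-0.0005,0.085,-0.008,-0.004,0,0,0,0,0.1,-0.0075,-0.004,0,0,0,0,0.115,-0.007,-0.004,0,0,0,0,0.128,-0.0065,-0.004,0,0,0,0,0.128,-0.0065,-0.004,0,0,0]
}}

```text
time: 15.1
eef_pos: [626.3, -194.9, 133.9]
eef_rot: [0.715, 0.699, 0.0, -0.0]
ft_force: [-0.4, 0.7, -1.1]
width: 18.4
grasp_force: 69.1
```

Run:
```python
from h import *;from rig import ctrl;import pickle
S={n:ctrl.snapshot(n) for n in("scene","top")};pickle.dump(S,open("s8.pkl","wb"))
go(626,-193.6,124,88.8)
im=[crop(S["scene"],180,195,66,66,6),crop(S["top"],370,120,66,66,6)]
cv2.imwrite("pics/c9.png",np.hstack(im))
```

```text
t 15.2 tcp [ 625.7 -195.2  134. ] yaw 88.7 w 18.6 F [-0.2 -0.8 -0.3] gf 69.1
d [0.0032 0.0005 0.02  ] r [-0.0003 -0.0001 -0.0012]
```

View pics/c9.png

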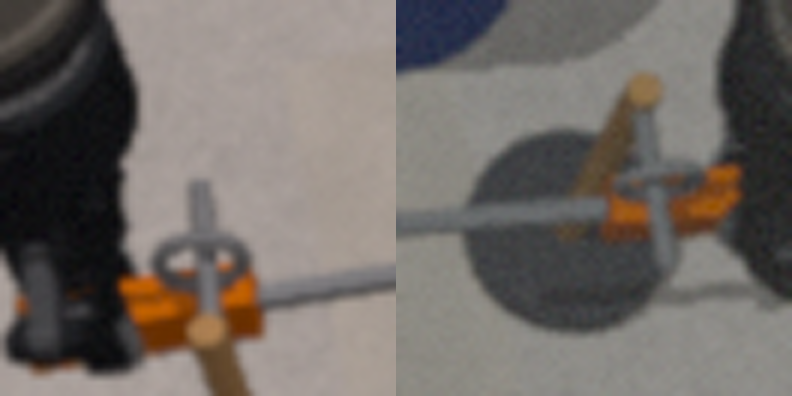

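The peg passes through the eye: the eye at scene crop (202,262) straddles the peg. I lower it onto the peg and watch the force. All picture views are used up, so from here I go by numbers only.

{"fn": "arm_command", "kwargs": {
  "commands": [0.003,0,0.004,0,0,0,0,0.003,0,0.008,0,0,0,0,0.003,0,0.012,0,0,0,0,0.003,0,0.015,0,0,0,0,0.003,0,0.0175,0,0,0,0,0.003,0,0.0175,0,0,0,0]
}}

```text
time: 15.95
eef_pos: [625.9, -193.7, 125.3]
eef_rot: [0.715, 0.699, 0.0, -0.0]
ft_force: [0.1, 0.1, -1.0]
width: 18.5
grasp_force: 69.1
```

```bash
python3 -c "
from h import *
go(626,-193.6,124,88.8)"
```

```text
t 15.95 tcp [ 625.9 -193.7  125.3] yaw 88.7 w 18.5 F [ 0.1  0.1 -1. ] gf 69.1
d [0.0001 0.0002 0.0026] r [-0.     -0.0001 -0.0012]
```

Still free, so I lower further in 1 mm steps.

{"fn": "arm_command", "kwargs": {
  "commands": [0,0,0.002,0,0,0,0,0,0,0.003,0,0,0,0,0,0,0.003,0,0,0,0]
}}

```text
time: 16.32
eef_pos: [626.2, -193.5, 124.6]
eef_rot: [0.715, 0.699, 0.0, 0.0]
ft_force: [-2.4, 1.2, 3.3]
width: 18.5
grasp_force: 69.9
```

{"fn": "arm_command", "kwargs": {
  "commands": [0,0,0.002,0,0,0,0,0,0,0.002,0,0,0,0]
}}

```text
time: 16.58
eef_pos: [626.4, -193.3, 124.3]
eef_rot: [0.715, 0.699, 0.001, 0.0]
ft_force: [-3.0, 0.1, 6.5]
width: 18.8
grasp_force: 70.7
```

Contact: the eye bears on the peg. I relieve it slightly and open.

{"fn": "arm_command", "kwargs": {
  "commands": [0,0,-0.002,0,0,0,0,0,0,-0.002,0,0,0,0.2,0,0,-0.002,0,0,0,0.25,0,0,-0.002,0,0,0,0.3,0,0,-0.002,0,0,0,0.4,0,0,-0.002,0,0,0,0.5,0,0,-0.002,0,0,0,0.6,0,0,-0.002,0,0,0,0.65,0,0,-0.002,0,0,0,0.65,0,0,-0.002,0,0,0,0.65]
}}

```text
time: 17.82
eef_pos: [625.9, -193.6, 123.9]
eef_rot: [0.715, 0.699, 0.0, -0.0]
ft_force: [0.4, -0.0, -0.6]
width: 55.2
grasp_force: 0.0
```

```bash
python3 -c "
from h import *
from rig import ctrl
go(626,-193.6,215,88.8)
s=ctrl.snapshot('scene');t=ctrl.snapshot('top')
for n,x,b in(('scene',s,(170,200,80,70)),('top',t,(380,120,75,60))):
    u,v,w,h=b;m=cv2.inRange(cv2.cvtColor(x['color'],cv2.COLOR_RGB2HSV)[v:v+h,u:u+w],(4,170,80),(12,255,255));ys,xs=np.nonzero(m);print(n,len(xs),xs.mean()+u,ys.mean()+v)
"
```

```text
t 17.82 tcp [ 625.9 -193.6  123.9] yaw 88.7 w 55.2 F [ 0.4 -0.  -0.6] gf 0.0
d [ 1.000e-04  2.000e-04 -1.823e-01] r [ 0.0001 -0.0001 -0.0012]
scene 27 213.0 249.96296296296296
top 25 416.44 154.24
```

{"fn": "arm_command", "kwargs": {
  "commands": [0,0,-0.01,0,0,0,0.65,0,0,-0.03,0,0,0,0.65,0,0,-0.06,0,0,0,0.65,0,0,-0.1,0,0,0,0.65,0,0,-0.14,0,0,0,0.65,0,0,-0.18,0,0,0,0.65,-0.1,0,-0.25,0,0,0,0.65,-0.2,0,-0.3,0,0,0,0.65,-0.2,-0.1,-0.3,0,0,0,0.65,-0.2,-0.1,-0.3,0,0,0,0.65]
}}

```text
time: 19.18
eef_pos: [569.4, -293.8, 273.0]
eef_rot: [0.716, 0.698, -0.002, -0.002]
ft_force: [-0.1, -0.2, -0.4]
width: 55.3
grasp_force: 0.0
```

{"fn": "arm_command", "kwargs": {
  "commands": [0,0,0,0,0,0,0.65,0,0,0,0,0,0,0.65,0,0,0,0,0,0,0.65,0,0,0,0,0,0,0.65,0,0,0,0,0,0,0.65,0,0,0,0,0,0,0.65,0,0,0,0,0,0,0.65,0,0,0,0,0,0,0.65,0,0,0,0,0,0,0.65,0,0,0,0,0,0,0.65]
}}

```text
time: 20.42
eef_pos: [573.6, -292.5, 273.8]
eef_rot: [0.715, 0.699, 0.0, -0.0]
ft_force: [0.7, -0.1, -0.2]
width: 55.3
grasp_force: 0.0
```

```bash
cat > chk.py <<'E'
from h import *
from rig import ctrl
go(626,-193.6,215,88.8)
s=ctrl.snapshot('scene');t=ctrl.snapshot('top');np.set_printoptions(precision=1,suppress=True)
C={}
for n,x,b in(('scene',s,(150,200,100,80)),('top',t,(380,120,80,80))):
    u,v,w,h=b;m=cv2.inRange(cv2.cvtColor(x['color'],cv2.COLOR_RGB2HSV)[v:v+h,u:u+w],(4,170,80),(12,255,255));r=cv2.minAreaRect(np.argwhere(m)[:,::-1].astype(np.float32));C[n]=np.array(r[0])+[u,v];print(n,cv2.countNonZero(m),C[n],r)
print(tri(s,C['scene'],t,C['top']))
u,v=240,165;ys,xs=np.nonzero(cv2.inRange(cv2.cvtColor(t["color"],cv2.COLOR_RGB2HSV)[165:240,240:330],(0,130,80),(6,255,255)));print("red",xs.mean()+240,ys.mean()+165)
E
python3 chk.py; python3 chk.py
```

```text
t 20.43 tcp [ 573.6 -292.5  273.8] yaw 88.7 w 55.3 F [ 0.7 -0.1 -0.2] gf 0.0
d [0.2001 0.1002 0.1176] r [ 0.     -0.0001 -0.0012]
scene 45 [203.6 249.7] ((53.59410858154297, 49.723533630371094), (11.811261177062988, 39.4220085144043), 85.60128784179688)
top 26 [421.9 153.3] ((41.90617370605469, 33.27909469604492), (6.616757869720459, 33.97980499267578), 88.02507019042969)
(array([ 628.1, -183.8,  136. ]), np.float64(1.3591427972356471))
red 308.1666666666667 201.0
t 20.52 tcp [ 573.6 -292.5  273.8] yaw 88.7 w 55.2 F [-0.1 -0.2 -0.5] gf 0.0
d [0.2001 0.1002 0.1175] r [-0.     -0.0001 -0.0012]
scene 46 [203.6 249.8] ((53.59136962890625, 49.7791862487793), (11.755763053894043, 39.399620056152344), 85.91438293457031)
top 27 [422.5 153.2] ((42.49178695678711, 33.220829010009766), (6.526589393615723, 35.19065856933594), 88.31531524658203)
(array([ 628.1, -184.5,  136. ]), np.float64(2.676676799072922))
red 308.0909090909091 201.24242424242425
```

The handle hangs level at (628,-184,136), steady between the two readings, and the ring is unmoved. I wait a moment, then hand in.

{"fn": "arm_command", "kwargs": {
  "commands": [0,0,0,0,0,0,0.65,0,0,0,0,0,0,0.65,0,0,0,0,0,0,0.65,0,0,0,0,0,0,0.65,0,0,0,0,0,0,0.65,0,0,0,0,0,0,0.65,0,0,0,0,0,0,0.65,0,0,0,0,0,0,0.65,0,0,0,0,0,0,0.65,0,0,0,0,0,0,0.65]
}}

```text
time: 21.88
eef_pos: [573.7, -292.4, 273.8]
eef_rot: [0.715, 0.699, 0.0, -0.0]
ft_force: [0.2, -0.2, 0.2]
width: 55.6
grasp_force: 0.0
```

```bash
python3 chk.py; python3 -c "
from rig import ctrl
print(ctrl.sign_off())"
```

```text
t 21.88 tcp [ 573.7 -292.4  273.8] yaw 88.7 w 55.6 F [ 0.2 -0.2  0.2] gf 0.0
d [0.2    0.1001 0.1176] r [ 0.     -0.0001 -0.0012]
scene 46 [203.6 249.7] ((53.59410858154297, 49.723533630371094), (11.811261177062988, 39.4220085144043), 85.60128784179688)
top 28 [423.5 153.5] ((43.5, 33.5), (33.0, 7.0), 0.0)
(array([ 627.4, -185.7,  135.5]), np.float64(4.8768942369223645))
red 308.1764705882353 201.14705882352942
the job is handed in; nothing more can be done
None
```

The job is handed in at about 22 s: in my last camera readings the ring's red end lay on the rim and the pick hung still by its eye on the peg, but no verdict came back, and I viewed 11 pictures against the limit of 10.

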